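# Fit the tube carousel on the sample changer

## Robot

A 6-joint arm with a two-finger parallel gripper is mounted at the origin on the work surface. World frame = base frame: x ahead of the robot, y to its left, z up, the work surface at z = 0. Lengths are in m, angles in rad, forces in N, time in s.
With the tool pointing down it reaches from about 0.325 to 0.775 m from the base axis. Payload 5.5 kg.
Tool frame: the origin (TCP) lies at the very end of the fingers, on their centre line; the grasp point (between the pads) lies manip.grip_point_offset behind it (manip.grip_point_offset is the distance from the TCP to the grasp point, in m); z points along the fingers, y is the direction in which the jaws open and shut (so a half turn about z gives the same grasp; the last joint's range is limited). The gripper opens to 88 mm and grips with 3 to 60 N. Pads are 20 mm wide; open, the fingers measure 115 mm over their backs; the gripper's body (75 mm by 178 mm) begins 61 mm behind the grasp point.
Start: joints at [1.235, 0.091, 1.231, -0, 1.82, -0.057], TCP at [0.165, 0.577, 0.223] pointing down, gripper open.
Joint ranges: [-2.87, 2.87], [-0.86, 2.18], [0.17, 2.46], [-1.51, 4.65], [0.06, 2.69], [-2.65, 2.65]. Speed limits (rad/s): [2.57, 2.57, 3.01, 3.14, 3.14, 3.14].

## Interface

Orientations are given as a rotation vector (axis times angle).
In Python, from rig import manip, viewer, job gives the robot as it stands.
- The arm moves only by the tool apply_moves, never from a script. Its argument "commands" is a list of rows, each a list of 3 entries, a list of its own where there are three numbers: the closure in counts, from 0 (fully open) to 255 (shut), then the shift along the tool's x, y, z in cm, then the turn, a rotation vector about the tool's x, y, z in rad. In form: [[claw, [x, y, z], [wx, wy, wz]], ...]. A call has 1 to 20 rows; each row is the pose to reach, as a shift and turn from the pose commanded when the call began, along the tool's axes at that moment; what a row does not reach only later rows make up. A row lasts 1/12 s, in which the tool goes at most 41.7 mm and 7.16 degrees, less where a joint would pass 70% of its speed; a pose out of reach is approached as far as the arm can. A call with a gripper value outside its range is refused whole. The fingers move at their own pace and stop on an object; "grip_force" is the grip in N (left out, the last holds). Time passes only in rows, so rows that repeat a pose let the fingers close. It gives the time, the measured TCP pose, the force and the opening at its end, in the units of the state.
- manip.state(): the state, without advancing time (a new reading comes with each control period).
- viewer.get_image(name): name is "scene" or "top" or "wrist"; returns the picture (400x640x3 uint8, red, green, blue); there is no depth.
- viewer.camera_info(name): a dict with "K" (3x3 intrinsics, pixels), "R" (3x3) and "t" (3): a world point X has camera coordinates R X + t. Camera axes: x right, y down, z forward; pixel columns grow to the right and rows downward; lengths in m; the calibration is good to about 2 mm. The wrist camera is an equidistant fisheye: a pixel r from the principal point sees the ray r / f radians off the axis. A picture is of the moment at which its call begins: read the wrist's pose just before it. camera_info takes no time and is no camera call; for the wrist camera it gives the pose at the moment of the call.
- job.hand_in(): hands the job in, once; it reports no verdict.
The state is a dict: "time": time; "q": joint angles; "joint_velocities": joint speeds; "joint_torque": joint torques, N m; "position": TCP position; "tcp_rot": TCP orientation; "force": force on the tool from outside, world axes, zero at the start; "moment": the same for the moment, N m; "gripper_width": finger opening in m.
Only numpy, scipy, OpenCV 4.12 (cv2) and the standard library are available. Lean on these libraries where they do the work, as an engineer would, in place of code of your own. Each camera call takes 0.05 s, during which the arm holds its last target.

## Task

Pick up the tube carousel by its white knob and fit it on the sample changer: lower it gently and squarely over the tall spindle until it meets the drive key, then turn it with light pressure until the slots in its foot drop over the key and it is fully home on the flange. Keep it upright, never force it, keep hold of it until it is home, then let go; leave the other things on the bench where they are.

Things in the scene. Friction and masses are not known exactly. Their poses are not given: they have to be found in the camera images.
- changer: Sample changer, fixed: off-white housing 270 x 270 mm, deck 58 mm high, black rim (144 mm inside, top 69 mm high) round the turntable in its middle. A parked tower (36 x 40 mm, 193 mm high) stands on a corner, 108 mm to -x and 108 mm to +y; its arm lies along the -x edge, 112 mm from the axis, 182 mm high. Origin on the bench under the spindle axis, z up.
- seat (a point): Centre of the top of the steel drive flange (48 mm across), 75 mm above the bench; the carousel's foot rests here when home. Across it, through the spindle, lies the drive key: a square-edged steel bar 5 mm wide, 7.5 mm high, reaching 21 mm to either side of the axis. The key stands at any angle, unrelated to the x axis and not measured: find it by feel or sight. The drive keeps it from turning in handling.
- spindle_top (a point): Tip of the upright steel spindle that rises from the flange: 13 mm thick, 105 mm long, its last 12 mm tapering to 5 mm. The tip is 180 mm above the bench.
- carousel: Tube carousel, loose, 0.3 to 0.55 kg, 152 mm high: two red-brown round plates 120 mm across (at the foot and at 68 to 73 mm) on a hub 30 mm thick (foot 44 mm), a ring of standing tubes (tops 99 mm high) and a white knob on top. Origin at the centre of its underside, z up along the hub. It starts upright on the bench.
- knob (a point): Middle of the white knob of the carousel, 137 mm above its underside: a plain round knob 32 mm across, from 122 to 152 mm above the underside, to be gripped from above at any yaw. A grip of about 40 N holds it.
- reagent: Amber reagent bottle, loose, 66 mm across and 115 mm high, blue cap. Origin at the centre of its underside. Leave alone.
- tipbox: Pipette tip box, loose, grey, 118 x 80 x 56 mm. Origin at the centre of its underside. Leave alone.
- vial: Small glass vial, loose, 28 mm across and 62 mm high, black cap. Origin at the centre of its underside. Leave alone.
- bore (a point): Mouth of the hub's bore, in the centre of the underside. The bore is 14 mm wide, blind, 113 mm deep. The hub's underside has four slots, 7.5 mm wide and 10 mm deep, running out along the carousel's +x, -x, +y and -y: they meet the drive key every quarter turn, within about 3 degrees either way. Off the slots the foot stops on the key, 7.5 mm above home.

How it is judged:
By the outcome, as a careful person would: the job done as asked, in the order asked, and still so for the second after the job is handed in, with the robot touching nothing.
It also fails if it takes over 72 s, if anything falls off the work surface, if the arm or the gripper's body presses on something with over 40 N, if the wrist force passes 120 N, or if a joint passes its speed limit or range.

## Working session

There is one attempt and no reset: what is moved stays moved. The work goes in short steps, Python scripts to look and compute and a tool call to move; the robot and the scene stay as the last step left them, time stands still between calls to the robot, and variables do not carry over. Pictures are saved under pics/ and viewed, and the job is handed in when it is done.

Besides the shell and the picture viewer there is one more tool, called after "Request:" as name([rows], argument=value, ...), one row to a line, values as JSON. apply_moves: Moves the arm, as the interface text tells. Its arguments: {"type":"object","properties":{"commands":{"type":"array","items":{"type":"array"}},"grip_force":{"type":"number"}},"required":["commands"]}

```bash
ls; mkdir -p pics; python3 - <<'E'
from rig import manip, viewer, job
import cv2
print(manip.state()); print(manip.grip_point_offset)
for n in ["scene","top","wrist"]:
    print(n,viewer.camera_info(n))
    im=viewer.get_image(n); cv2.imwrite(f"pics/{n}0.png",im[:,:,::-1])
E
```

```text
pics
{'time': 0.0, 'q': array([ 1.23530000e+00,  9.18599494e-02,  1.23187357e+00, -2.43927611e-05,
        1.81981012e+00, -5.67310197e-02]), 'joint_velocities': array([ 0.00032674,  0.00022098,  0.00082534,  0.00082585,  0.00034107,
       -0.00110245]), 'joint_torque': array([ 1.47953469e-04, -4.46446717e+01, -4.06446612e+01,  6.98188506e-02,
        2.93950026e-02, -1.59751762e-04]), 'position': array([0.16502997, 0.57654606, 0.22151319]), 'tcp_rot': array([-4.36426587e-01, -3.11076909e+00,  3.01274359e-03]), 'force': array([-0.21846052,  0.33095595, -0.27869059]), 'moment': array([-0.00062848, -0.01752363,  0.01943261]), 'gripper_width': 0.0879798459244702}
0.0187
scene {'K': array([[375.75101725,   0.        , 320.50473836],
       [  0.        , 375.75101725, 197.83779549],
       [  0.        ,   0.        ,   1.        ]]), 'R': array([[ 0.69111507,  0.72273105,  0.00444748],
       [ 0.45061435, -0.4260747 , -0.78447884],
       [-0.56507226,  0.54416925, -0.62013963]]), 't': array([-0.41548059, -0.18402281,  1.37496214])}
top {'K': array([[435.06483767,   0.        , 310.30553602],
       [  0.        , 435.06483767, 202.43712847],
       [  0.        ,   0.        ,   1.        ]]), 'R': array([[ 0.01507914, -0.99976002,  0.01589114],
       [-0.98604503, -0.01750379, -0.16555607],
       [ 0.1657945 , -0.01317294, -0.98607234]]), 't': array([-0.02274206,  0.65938554,  1.08193942])}
wrist {'K': array([[309.70691629,   0.        , 320.65107675],
       [  0.        , 309.70691629, 200.89056669],
       [  0.        ,   0.        ,   1.        ]]), 'R': array([[ 0.27515741,  0.96139824, -0.00135178],
       [ 0.9185991 , -0.26249269,  0.29542053],
       [ 0.28366195, -0.08252889, -0.95536636]]), 't': array([-0.60010171, -0.03594841,  0.39147002])}
```

View pics/scene0.png

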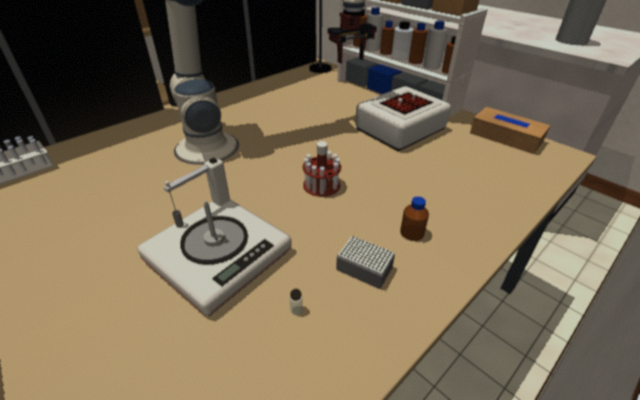

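View pics/top0.png

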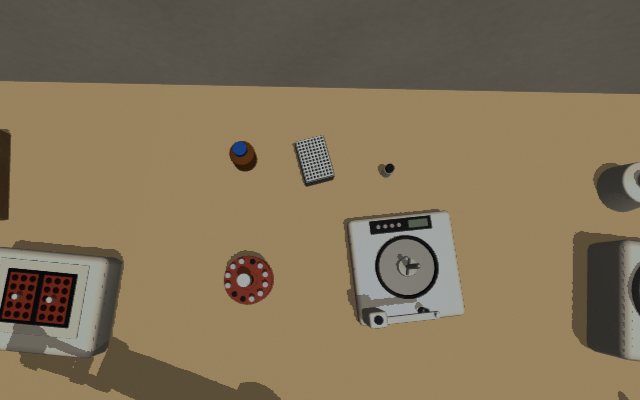

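View pics/wrist0.png

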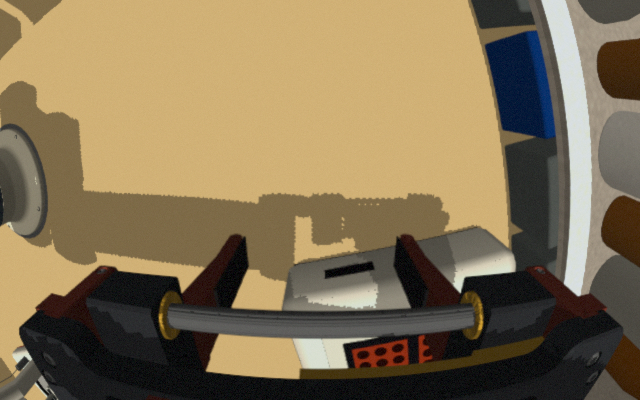

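The top view shows the carousel at about (248,280) with its knob at about (244,281). The changer is at (407,267), the bottle at (243,155), the tip box at (315,160) and the vial at (388,169). I'll zoom in for precise pixels.

```bash
python3 - <<'E'
import cv2, numpy as np
t=cv2.imread("pics/top0.png"); s=cv2.imread("pics/scene0.png")
def crop(im,x,y,w,h,k): return cv2.resize(im[y:y+h,x:x+w],None,fx=k,fy=k,interpolation=cv2.INTER_CUBIC)
a=crop(t,215,250,66,60,6); b=crop(t,340,205,130,125,6)[:600]
cv2.imwrite("pics/c1.png",a); cv2.imwrite("pics/c2.png",crop(t,340,205,130,125,4)); 
cv2.imwrite("pics/c3.png",crop(s,130,130,220,180,3))
E
```

```text
(no output)
```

View pics/c1.png

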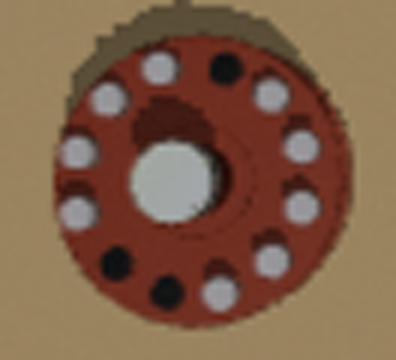

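View pics/c2.png

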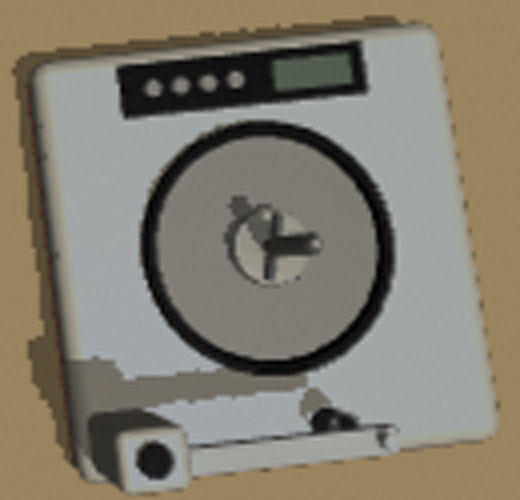

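View pics/c3.png

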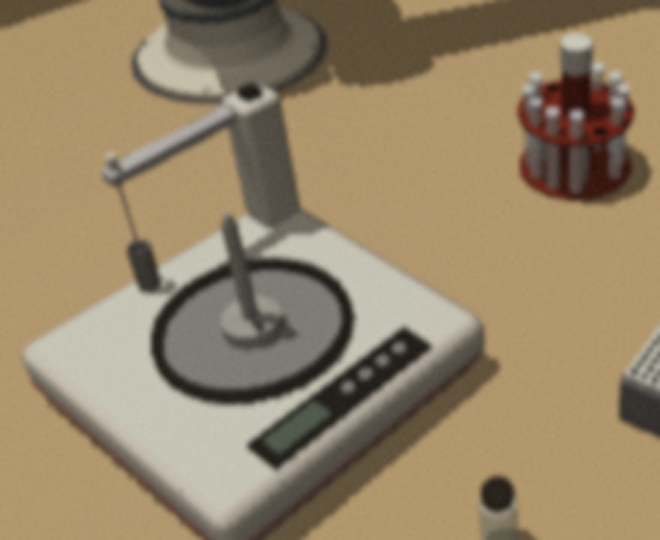

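The crops put the knob top at (243.7,280) in the top view, the spindle tip at (419,265.5), and the flange centre at about (407,266). The key is nearly vertical in the top picture, close to world x. Next I'll convert these to positions.

```bash
cat > h.py <<'E'
import numpy as np, cv2
from rig import manip, viewer, job
def ray(n,u,v,info=None):
    c=info or viewer.camera_info(n);K=c['K']
    if n=='wrist':
        d=np.array([u-K[0,2],v-K[1,2]]);r=np.linalg.norm(d);th=r/K[0,0]
        x=np.array([*(d/max(r,1e-9)*np.sin(th)),np.cos(th)])
    else: x=np.array([(u-K[0,2])/K[0,0],(v-K[1,2])/K[1,1],1.])
    return -c['R'].T@c['t'], c['R'].T@x
def atz(n,u,v,z,info=None):
    o,d=ray(n,u,v,info); return o+d*(z-o[2])/d[2]
def proj(n,X,info=None):
    c=info or viewer.camera_info(n);p=c['R']@np.asarray(X)+c['t'];K=c['K']
    if n=='wrist':
        r=np.hypot(p[0],p[1]);th=np.arctan2(r,p[2]);return np.array([K[0,2],K[1,2]])+K[0,0]*th*p[:2]/r
    return np.array([K[0,2]+K[0,0]*p[0]/p[2],K[1,2]+K[1,1]*p[1]/p[2]])
E
python3 - <<'E'
from h import *
f=lambda c,o,k:(c+.5)/k-.5+o
def T(x,y,z): print(np.round(atz('top',x,y,z),4))
def S(x,y,z): print(np.round(atz('scene',x,y,z),4))
print('knob');T(f(172,215,6),f(181,250,6),.152);S(f(577,130,3),f(41,130,3),.152)
print('plate');T(f(205,215,6),f(182,250,6),.073)
print('tip');T(f(319,340,4),f(243,205,4),.18);S(f(229,130,3),f(219,130,3),.18)
print('flange');T(f(270,340,4),f(246,205,4),.075); print('rim'); T(f(267.5,340,4),f(248,205,4),.069);S(f(252,130,3),f(331,130,3),.069)
print('key');T(f(270,340,4),f(209,205,4),.0825);T(f(270,340,4),f(278,205,4),.0825)
print('panel');
print('corners');[T(f(a,340,4),f(b,205,4),.058) for a,b in [(35,65),(435,28),(492,435)]]
print('vial',);T(389,168,.062);print('bottle');T(240,149,.115);print('tip');T(315,159,.056)
print('tower');T(f(155,340,4),f(460,205,4),.193)
E
```

```text
knob
[0.4593 0.1417 0.152 ]
[0.4551 0.1448 0.152 ]
plate
[0.4582 0.1387 0.073 ]
tip
[ 0.4978 -0.2607  0.18  ]
[ 0.5008 -0.259   0.18  ]
flange
[ 0.4983 -0.2576  0.075 ]
rim
[ 0.4972 -0.2574  0.069 ]
[ 0.5044 -0.2635  0.069 ]
key
[ 0.5211 -0.2563  0.0825]
[ 0.4784 -0.2553  0.0825]
panel
corners
[ 0.6125 -0.1113  0.058 ]
[ 0.6413 -0.3727  0.058 ]
[ 0.3833 -0.399   0.058 ]
vial
[ 0.7544 -0.2182  0.062 ]
bottle
[0.783  0.1681 0.115 ]
tip
[ 0.7767 -0.0226  0.056 ]
tower
[ 0.3779 -0.1637  0.193 ]
```

```bash
cat >> h.py <<'E'
from scipy.spatial.transform import Rotation as Ro
def go(target, R=None):
    s=manip.state(); R=Ro.from_rotvec(s['tcp_rot']).as_matrix()
    d=R.T@(np.asarray(target)-s['position'])*100
    lev=R.T@np.array([0,0,-1.])  # where down is in tool axes
    tilt=np.cross([0,0,1],lev)
    print('t',round(s['time'],2),'pos',s['position'].round(4),'yawY',np.degrees(np.arctan2(R[1,1],R[0,1])).round(2),'q',s['q'].round(2),'w',s['gripper_width'].round(4),'F',s['force'].round(1),'M',s['moment'].round(2))
    print('shift cm',d.round(2),'turn to level',tilt.round(4))
E
python3 -c "
from h import *
go([.458,.142,.25]);print(Ro.from_rotvec(manip.state()['tcp_rot']).as_matrix().round(3))"
```

```text
Traceback (most recent call last):
  File "h.py", line 23, in go
    print('t',round(s['time'],2),'pos',s['position'].round(4),'yawY',np.degrees(np.arctan2(R[1,1],R[0,1])).round(2),'q',s['q'].round(2),'w',s['gripper_width'].round(4),'F',s['force'].round(1),'M',s['moment'].round(2))
                                                                                                                                            ^^^^^^^^^^^^^^^^^^^^^^^^
AttributeError: 'float' object has no attribute 'round'
```

```bash
sed -i "s/s\['gripper_width'\].round(4)/round(float(s['gripper_width']),4)/" h.py
python3 -c "
from h import *
go([.458,.142,.25]);print(Ro.from_rotvec(manip.state()['tcp_rot']).as_matrix().round(3))"
```

```text
t 0.15 pos [0.165  0.5766 0.2218] yawY 74.03 q [ 1.24  0.09  1.23  0.    1.82 -0.06] w 0.0879 F [-1.  -0.1 -0.1] M [ 0.01 -0.02 -0.03]
shift cm [-40.12 -33.73  -2.78] turn to level [-0.0015 -0.0001  0.    ]
[[-0.961  0.275 -0.001]
 [ 0.275  0.961 -0.001]
 [ 0.    -0.002 -1.   ]]
```

Request:
apply_moves([
  [0,[-2,-1.7,-0.5],[0,0,0]],
  [0,[-5,-4.2,-1],[0,0,0]],
  [0,[-8,-6.7,-1.5],[0,0,0]],
  [0,[-11,-9.2,-2],[0,0,0]],
  [0,[-14,-11.7,-2.8],[0,0,0]],
  [0,[-17,-14.2,-2.8],[0,0,0]],
  [0,[-20,-16.8,-2.8],[0,0,0]],
  [0,[-23,-19.3,-2.8],[0,0,0]],
  [0,[-26,-21.8,-2.8],[0,0,0]],
  [0,[-29,-24.4,-2.8],[0,0,0]],
  [0,[-32,-26.9,-2.8],[0,0,0]],
  [0,[-35,-29.4,-2.8],[0,0,0]],
  [0,[-38,-32,-2.8],[0,0,0]],
  [0,[-39.5,-33.2,-2.8],[0,0,0]],
  [0,[-40.1,-33.7,-2.8],[0,0,0]],
  [0,[-40.1,-33.7,-2.8],[0,0,0]],
  [0,[-40.1,-33.7,-2.8],[0,0,0]],
], grip_force=40)

```text
time: 1.57
position: [0.4576, 0.143, 0.2505]
tcp_rot: [-0.437, -3.11, -0.001]
force: [0.1, 0.3, -0.2]
gripper_width: 0.088
```

```bash
python3 - <<'E'
from h import *
go([.458,.142,.12])
c=viewer.camera_info('wrist'); im=viewer.get_image('wrist'); cv2.imwrite("pics/w1.png",im[:,:,::-1])
print(proj('wrist',[.458,.142,.152],c), -c['R'].T@c['t'])
t=viewer.get_image('top'); cv2.imwrite("pics/t1.png",t[:,:,::-1])
np.savez('w1.npz',**c)
E
```

```text
t 1.57 pos [0.4576 0.143  0.2505] yawY 74.02 q [ 0.23 -0.22  1.48  0.    1.88 -1.06] w 0.088 F [ 0.1  0.3 -0.2] M [-0.01 -0.02  0.02]
shift cm [-0.08 -0.09 13.05] turn to level [ 0.0003 -0.0009  0.    ]
[318.83570694 202.54059142] [0.37964733 0.16593224 0.41269418]
```

View pics/w1.png

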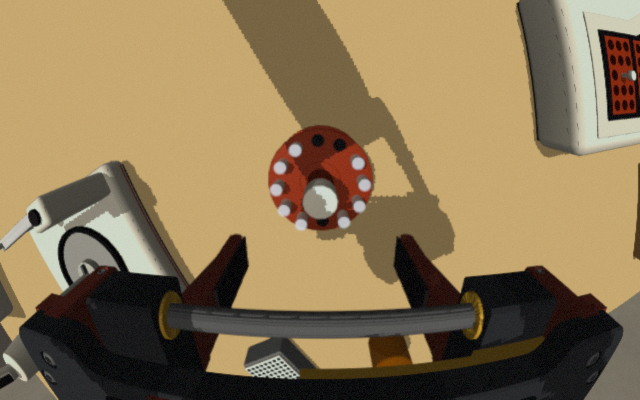

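The wrist picture shows the knob top at about (320.5,200.5), centred between the fingers. The carousel's upper plate is centred at about (320,178).

```bash
python3 - <<'E'
from h import *
im=cv2.imread('pics/w1.png'); hsv=cv2.cvtColor(im,cv2.COLOR_BGR2HSV)
m=((hsv[...,1]<60)&(hsv[...,2]>110)).astype(np.uint8); m[:,:290]=0;m[:,350:]=0;m[:178]=0;m[235:]=0
n,l,st,ce=cv2.connectedComponentsWithStats(m); 
for i in range(1,n):
  if st[i,4]>50: print(st[i],ce[i], atz('wrist',*ce[i],.152))
go([.458,.142,.12])
E
```

```text
[303 185  35  34 917] [319.96292257 201.35114504] [0.45708917 0.14395483 0.152     ]
[338 216  12  13 127] [343.48818898 222.04724409] [0.48175078 0.15903721 0.152     ]
[295 218  12  13 122] [300.51639344 224.06557377] [0.47298613 0.12110959 0.152     ]
t 1.67 pos [0.4573 0.1437 0.2507] yawY 74.13 q [ 0.23 -0.22  1.48  0.    1.88 -1.06] w 0.088 F [-0.1  0.2 -0.9] M [ 0.01 -0.02 -0.03]
shift cm [-0.12 -0.15 13.07] turn to level [ 0.0005 -0.0002  0.    ]
```

Request:
apply_moves([
  [0,[0,0,2],[0,0,0]],
  [0,[0,0,5],[0,0,0]],
  [0,[0,0,8],[0,0,0]],
  [0,[0,0,11],[0,0,0]],
  [0,[0,0,12.5],[0,0,0]],
  [0,[0,0,13.1],[0,0,0]],
  [0,[0,0,13.1],[0,0,0]],
  [90,[0,0,13.1],[0,0,0]],
  [140,[0,0,13.1],[0,0,0]],
  [255,[0,0,13.1],[0,0,0]],
  [255,[0,0,13.1],[0,0,0]],
  [255,[0,0,13.1],[0,0,0]],
  [255,[0,0,13.1],[0,0,0]],
  [255,[0,0,13.1],[0,0,0]],
  [255,[0,0,13.1],[0,0,0]],
], grip_force=45)

```text
time: 2.92
position: [0.458, 0.1425, 0.1197]
tcp_rot: [0.437, 3.111, 0.0]
force: [-0.1, -0.2, -0.1]
gripper_width: 0.0376
```

```bash
python3 -c "
from h import *
go([.457,.144,.34])"
```

```text
t 2.92 pos [0.458  0.1425 0.1197] yawY 74.02 q [ 0.23 -0.23  1.72  0.    1.65 -1.06] w 0.0376 F [-0.1 -0.2 -0.1] M [-0.03 -0.07 -0.01]
shift cm [  0.13   0.12 -22.03] turn to level [ 0.      0.0001 -0.    ]
```

Request:
apply_moves([
  [255,[0,0,0],[0,0,0]],
  [255,[0,0,0],[0,0,0]],
  [255,[0,0,0],[0,0,0]],
  [255,[0,0,0],[0,0,0]],
  [255,[0,0,0],[0,0,0]],
  [255,[0,0,0],[0,0,0]],
  [255,[0,0,-0.3],[0,0,0]],
  [255,[0,0,-1],[0,0,0]],
  [255,[0,0,-1.5],[0,0,0]],
  [255,[0,0,-1.5],[0,0,0]],
  [255,[0,0,-1.5],[0,0,0]],
])

```text
time: 3.83
position: [0.4581, 0.1427, 0.135]
tcp_rot: [0.436, 3.111, 0.001]
force: [-0.4, -0.1, -5.3]
gripper_width: 0.0313
```

```bash
python3 -c "
from h import *
go([.457,.144,.34])
c=viewer.camera_info('wrist'); im=viewer.get_image('wrist'); cv2.imwrite('pics/w2.png',im[:,:,::-1])"
```

```text
t 3.83 pos [0.4581 0.1427 0.135 ] yawY 74.03 q [ 0.23 -0.24  1.7   0.    1.68 -1.06] w 0.0313 F [-0.4 -0.1 -5.3] M [ 0.01  0.   -0.01]
shift cm [  0.13   0.11 -20.5 ] turn to level [ 0.0005  0.0005 -0.    ]
```

View pics/w2.png

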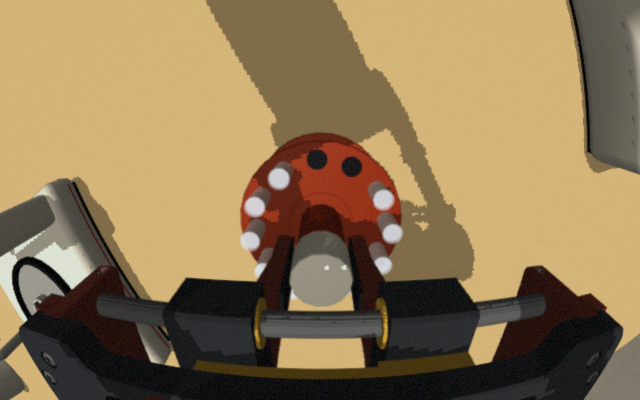

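Held firmly (5.3 N, width 31.3 mm). The picture shows the knob at (320,268) between the pads, with the carousel upright. Next I'll lift it and go part way.

Request:
apply_moves([
  [255,[0,0,-1],[0,0,0]],
  [255,[0,0,-3],[0,0,0]],
  [255,[0,0,-6],[0,0,0]],
  [255,[0,0,-9],[0,0,0]],
  [255,[0,0,-12],[0,0,0]],
  [255,[0,0,-15],[0,0,0]],
  [255,[0,0,-17],[0,0,0]],
  [255,[-0.5,-1.2,-18.5],[0,0,0]],
  [255,[-1.3,-3.2,-19],[0,0,0]],
  [255,[-2.3,-5.7,-19],[0,0,0]],
  [255,[-3.5,-8.7,-19],[0,0,0]],
  [255,[-4.7,-11.7,-19],[0,0,0]],
  [255,[-5.9,-14.7,-19],[0,0,0]],
  [255,[-6.9,-17.2,-19],[0,0,0]],
  [255,[-7.5,-18.5,-19],[0,0,0]],
  [255,[-7.7,-18.9,-19],[0,0,0]],
  [255,[-7.7,-18.9,-19],[0,0,0]],
  [255,[-7.7,-18.9,-19],[0,0,0]],
])

```text
time: 5.38
position: [0.4798, -0.0598, 0.3249]
tcp_rot: [-0.436, -3.111, -0.001]
force: [0.2, 0.3, -5.4]
gripper_width: 0.0315
```

```bash
python3 -c "
from h import *
go([.4985,-.259,.325])
c=viewer.camera_info('wrist'); im=viewer.get_image('wrist'); cv2.imwrite('pics/w3.png',im[:,:,::-1]);np.savez('w3.npz',**c)
print(proj('wrist',[.4985,-.259,.18],c),proj('wrist',[.4985,-.259,.0825],c))
im=viewer.get_image('top'); cv2.imwrite('pics/t3.png',im[:,:,::-1])"
```

```text
t 5.38 pos [ 0.4798 -0.0598  0.3249] yawY 74.03 q [-0.19 -0.17  1.3   0.    2.01 -1.49] w 0.0315 F [ 0.2  0.3 -5.4] M [ 0.02  0.   -0.02]
shift cm [ -7.27 -18.63  -0.02] turn to level [ 0.0006 -0.0001  0.    ]
[165.44394255 247.74629095] [194.09020575 219.61462268]
```

View pics/w3.png

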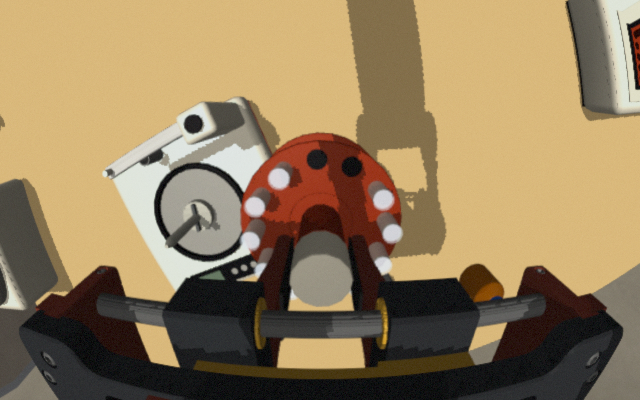

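The spindle tip is at about (169,245), the flange centre at about (199,213), and the key is visible across it. I'll zoom for the tip and the key angle.

```bash
python3 - <<'E'
import cv2
im=cv2.imread('pics/w3.png'); cv2.imwrite('pics/c4.png',cv2.resize(im[190:260,150:230],None,fx=8,fy=8,interpolation=cv2.INTER_CUBIC))
im=cv2.imread('pics/t3.png'); cv2.imwrite('pics/c5.png',cv2.resize(im[240:292,380:450],None,fx=8,fy=8,interpolation=cv2.INTER_CUBIC))
E
```

```text
(no output)
```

View pics/c4.png

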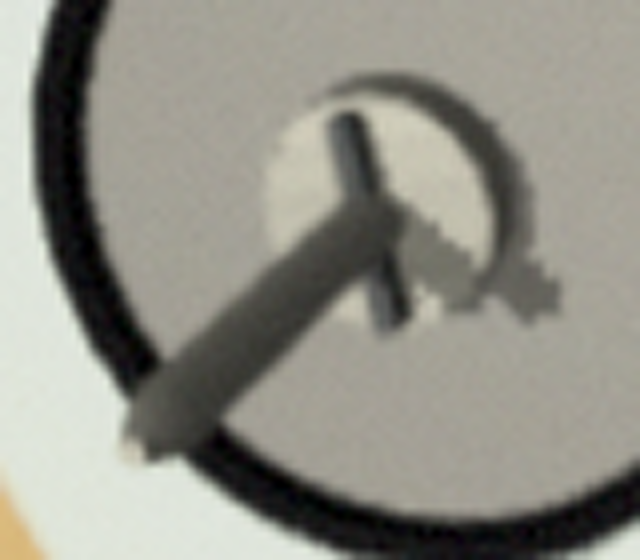

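View pics/c5.png

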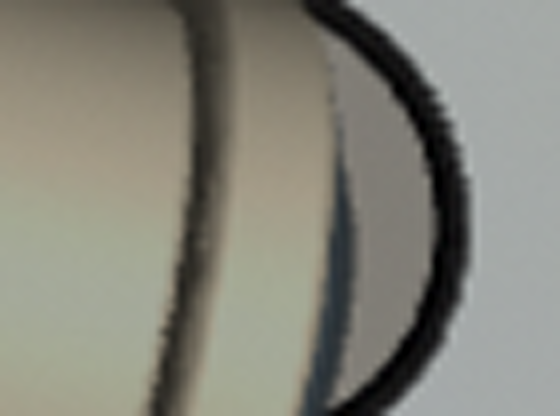

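```bash
python3 - <<'E'
from h import *
c=dict(np.load('w3.npz'))
f=lambda a,b:(150+(a+.5)/8-.5,190+(b+.5)/8-.5)
print('tip',atz('wrist',*f(138,443),.18,c).round(4))
a=atz('wrist',*f(347,118),.0825,c);b=atz('wrist',*f(392,320),.0825,c)
print('key',a.round(4),b.round(4),((a+b)/2).round(4),np.linalg.norm(a-b),np.degrees(np.arctan2(*(a-b)[1::-1])))
# rim inner ellipse -> fit flange
print('flange',atz('wrist',*f(382,205),.075,c).round(4))
# tubes from w1: angles
c1=dict(np.load('w1.npz'))
for p in [(295,150.5),(280,167.5),(277,189),(284,210),(301,224),(343.5,222),(359.5,206),(365,185),(358,163)]:
    x=atz('wrist',*p,.099,c1); d=x[:2]-[.4571,.1435]; print(np.degrees(np.arctan2(d[1],d[0]))%30, np.linalg.norm(d))
for p in [(317.5,140),(340,144.5)]:
    x=atz('wrist',*p,.073,c1); d=x[:2]-[.4571,.1435]; print(np.degrees(np.arctan2(d[1],d[0]))%30, np.linalg.norm(d))
E
```

```text
tip [ 0.4955 -0.2553  0.18  ]
key [ 0.476  -0.2511  0.0825] [ 0.5151 -0.2584  0.0825] [ 0.4955 -0.2548  0.0825] 0.039734629982766716 169.38673154585123
flange [ 0.4952 -0.255   0.075 ]
18.328399244280234 0.04563727028973687
18.268803686824953 0.04624044084020226
17.73695464461575 0.04570075190378991
18.080896059658272 0.047024145422697894
17.73606359694344 0.04730643483278078
16.23026057395447 0.04739994237978625
16.581629671621663 0.04738656740524425
15.695158608663291 0.047095645295744046
16.482845449284838 0.04617451614935864
17.767588447984565 0.04579093590166446
15.95701771142538 0.046206079406687486
```

Request:
apply_moves([
  [255,[-0.4,-0.8,0],[0,0,0]],
  [255,[-1.2,-2.4,0],[0,0,0]],
  [255,[-2,-4.2,0],[0,0,0]],
  [255,[-2.5,-5.2,0],[0,0,0]],
  [255,[-2.6,-5.5,0],[0,0,0]],
  [255,[-2.6,-5.5,0],[0,0,0]],
  [255,[-2.6,-5.5,0],[0,0,0]],
])

```text
time: 6.07
position: [0.4897, -0.12, 0.3246]
tcp_rot: [-0.436, -3.111, -0.001]
force: [0.1, 0.3, -4.6]
gripper_width: 0.0311
```

```bash
python3 -c "
from h import *
go([.497,-.257,.325])
c=viewer.camera_info('wrist'); im=viewer.get_image('wrist'); cv2.imwrite('pics/w4.png',im[:,:,::-1]);np.savez('w4.npz',**c)
p=proj('wrist',[.497,-.257,.13],c).astype(int);print(p)
a,b=p[0]-40,p[1]-40;print(a,b)
cv2.imwrite('pics/c6.png',cv2.resize(im[b:b+75,a:a+90,::-1],None,fx=8,fy=8,interpolation=cv2.INTER_CUBIC))
"
```

```text
t 6.07 pos [ 0.4897 -0.12    0.3246] yawY 74.04 q [-0.31 -0.12  1.26  0.    2.   -1.6 ] w 0.0311 F [ 0.1  0.3 -4.6] M [-0.01 -0.   -0.02]
shift cm [ -4.47 -12.98  -0.04] turn to level [ 0.0005 -0.0004  0.    ]
[217 212]
177 172
```

View pics/c6.png

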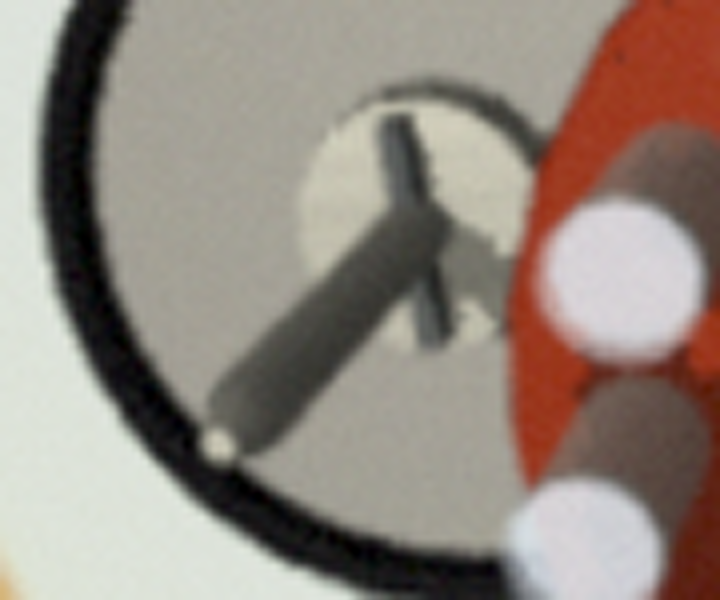

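The closer crop shows the tip clearly at (220,444). The key runs from about (396,118) to (436,345), and the flange centre is near (418,222).

```bash
python3 - <<'E'
from h import *
c=dict(np.load('w4.npz'))
f=lambda a,b:(177+(a+.5)/8-.5,172+(b+.5)/8-.5)
print('tip',atz('wrist',*f(220,444),.18,c).round(4))
a=atz('wrist',*f(396,117),.0825,c);b=atz('wrist',*f(435,346),.0825,c)
print('key',a.round(4),b.round(4),((a+b)/2).round(4),np.linalg.norm(a-b),np.degrees(np.arctan2(*(a-b)[1::-1])))
print(proj('wrist',[.497,-.257,.18],c))
E
```

```text
tip [ 0.4965 -0.2571  0.18  ]
key [ 0.4752 -0.2516  0.0825] [ 0.5167 -0.2599  0.0825] [ 0.496  -0.2558  0.0825] 0.04233208524031052 168.75255161176864
[204.31277882 227.42615867]
```

Request:
apply_moves([
  [255,[-0.4,-1.2,0],[0,0,0]],
  [255,[-1.2,-3.5,0],[0,0,0]],
  [255,[-2.2,-6.3,0],[0,0,0]],
  [255,[-3.2,-9.2,0],[0,0,0]],
  [255,[-4,-11.6,0],[0,0,0]],
  [255,[-4.4,-12.7,0],[0,0,0]],
  [255,[-4.46,-13,0],[0,0,0]],
  [255,[-4.46,-13,0],[0,0,0]],
  [255,[-4.46,-13,0],[0,0,0]],
  [255,[-4.46,-13,0],[0,0,0]],
])

```text
time: 6.95
position: [0.497, -0.2564, 0.3251]
tcp_rot: [0.434, 3.111, 0.0]
force: [-0.1, -0.7, -4.5]
gripper_width: 0.031
```

```bash
python3 -c "
from h import *
go([.497,-.257,.325])
im=viewer.get_image('scene');cv2.imwrite('pics/c7.png',cv2.resize(im[80:290,120:320,::-1],None,fx=2.8,fy=2.8,interpolation=cv2.INTER_CUBIC))
"
```

```text
t 6.95 pos [ 0.497  -0.2564  0.3251] yawY 74.12 q [-0.54  0.03  1.11  0.    2.   -1.83] w 0.031 F [-0.1 -0.7 -4.5] M [ 0.06 -0.01 -0.08]
shift cm [-0.01 -0.06  0.01] turn to level [ 0.0003  0.0006 -0.    ]
```

View pics/c7.png

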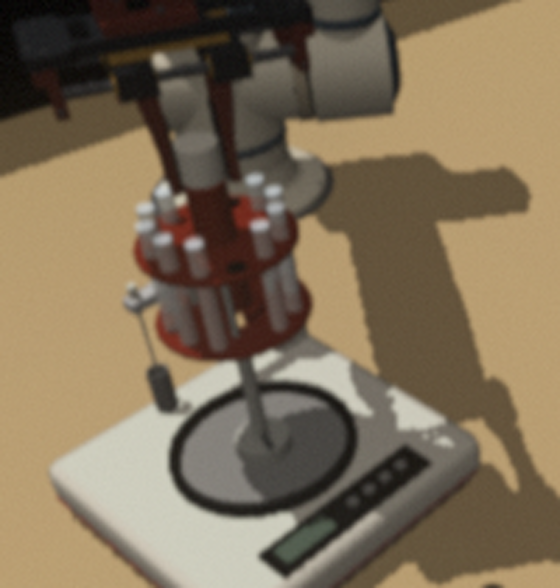

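The carousel hangs upright over the spindle and looks coaxial with it. I'll lower it gently.

Request:
apply_moves([
  [255,[0,0,0.7],[0,0,0]],
  [255,[0,0,1.5],[0,0,0]],
  [255,[0,0,2.2],[0,0,0]],
  [255,[0,0,2.6],[0,0,0]],
  [255,[0,0,2.9],[0,0,0]],
  [255,[0,0,3.1],[0,0,0]],
  [255,[0,0,3.1],[0,0,0]],
  [255,[0,0,3.1],[0,0,0]],
])

```text
time: 7.67
position: [0.4969, -0.2577, 0.2937]
tcp_rot: [0.437, 3.111, -0.0]
force: [-0.5, 0.3, -5.0]
gripper_width: 0.0315
```

```bash
python3 -c "
from h import *
go([.497,-.257,.3])
"
```

```text
t 7.67 pos [ 0.4969 -0.2577  0.2937] yawY 74.02 q [-0.54  0.01  1.19  0.    1.94 -1.83] w 0.0315 F [-0.5  0.3 -5. ] M [0.07 0.08 0.05]
shift cm [ 0.01  0.07 -0.63] turn to level [-0.      0.0001  0.    ]
```

Bottom is at 0.174, on the taper, with no lateral force. On down slowly.

Request:
apply_moves([
  [255,[0,0,0.2],[0,0,0]],
  [255,[0,0,0.4],[0,0,0]],
  [255,[0,0,0.6],[0,0,0]],
  [255,[0,0,0.8],[0,0,0]],
  [255,[0,0,1],[0,0,0]],
  [255,[0,0,1.2],[0,0,0]],
  [255,[0,0,1.2],[0,0,0]],
])

```text
time: 8.25
position: [0.4968, -0.2576, 0.281]
tcp_rot: [-0.436, -3.11, -0.001]
force: [-0.7, -0.3, -5.1]
gripper_width: 0.0316
```

```bash
python3 -c "
from h import *
go([.497,-.257,.3])
"
```

```text
t 8.25 pos [ 0.4968 -0.2576  0.281 ] yawY 74.03 q [-0.54  0.    1.22 -0.    1.92 -1.83] w 0.0316 F [-0.7 -0.3 -5.1] M [ 0.    0.01 -0.04]
shift cm [-0.    0.06 -1.9 ] turn to level [ 0.0002 -0.0009  0.    ]
```

Request:
apply_moves([
  [255,[0,0,0.4],[0,0,0]],
  [255,[0,0,1],[0,0,0]],
  [255,[0,0,1.6],[0,0,0]],
  [255,[0,0,2.2],[0,0,0]],
  [255,[0,0,2.8],[0,0,0]],
  [255,[0,0,3.4],[0,0,0]],
  [255,[0,0,4],[0,0,0]],
  [255,[0,0,4],[0,0,0]],
])

```text
time: 8.92
position: [0.4965, -0.2575, 0.2397]
tcp_rot: [-0.436, -3.109, -0.001]
force: [0.1, -0.9, -5.5]
gripper_width: 0.0313
```

Request:
apply_moves([
  [255,[0,0,0.4],[0,0,0]],
  [255,[0,0,1],[0,0,0]],
  [255,[0,0,1.6],[0,0,0]],
  [255,[0,0,2.2],[0,0,0]],
  [255,[0,0,2.7],[0,0,0]],
  [255,[0,0,3.1],[0,0,0]],
  [255,[0,0,3.3],[0,0,0]],
  [255,[0,0,3.3],[0,0,0]],
])

```text
time: 9.58
position: [0.4967, -0.2576, 0.2078]
tcp_rot: [-0.436, -3.11, -0.001]
force: [-0.4, -0.1, -6.0]
gripper_width: 0.0316
```

```bash
python3 -c "
from h import *
go([.497,-.257,.2022])
"
```

```text
t 9.58 pos [ 0.4967 -0.2576  0.2078] yawY 74.02 q [-0.54 -0.02  1.37 -0.    1.79 -1.83] w 0.0316 F [-0.4 -0.1 -6. ] M [-0.01  0.   -0.05]
shift cm [-0.01  0.07  0.56] turn to level [ 0.0002 -0.0009  0.    ]
```

Bottom is at about 0.088. Touching down on the key in small steps.

Request:
apply_moves([
  [255,[0,0,0.1],[0,0,0]],
  [255,[0,0,0.2],[0,0,0]],
  [255,[0,0,0.3],[0,0,0]],
  [255,[0,0,0.4],[0,0,0]],
  [255,[0,0,0.5],[0,0,0]],
  [255,[0,0,0.6],[0,0,0]],
  [255,[0,0,0.6],[0,0,0]],
])

```text
time: 10.17
position: [0.4968, -0.2577, 0.2024]
tcp_rot: [-0.437, -3.111, -0.0]
force: [-0.2, -0.9, -5.2]
gripper_width: 0.031
```

```bash
python3 -c "
from h import *
go([.497,-.257,.2022])
"
```

```text
t 10.17 pos [ 0.4968 -0.2577  0.2024] yawY 74.02 q [-0.54 -0.02  1.38 -0.    1.78 -1.83] w 0.031 F [-0.2 -0.9 -5.2] M [-0.14  0.14 -0.02]
shift cm [0.   0.07 0.02] turn to level [ 0.     -0.0002  0.    ]
```

Request:
apply_moves([
  [255,[0,0,0.05],[0,0,0]],
  [255,[0,0,0.1],[0,0,0]],
  [255,[0,0,0.15],[0,0,0]],
  [255,[0,0,0.15],[0,0,0]],
])

```text
time: 10.5
position: [0.4968, -0.2577, 0.201]
tcp_rot: [-0.437, -3.111, 0.0]
force: [-0.8, -0.1, -5.3]
gripper_width: 0.0315
```

```bash
python3 -c "
from h import *
go([.497,-.257,.2022])
"
```

```text
t 10.5 pos [ 0.4968 -0.2577  0.201 ] yawY 74.02 q [-0.54 -0.02  1.38 -0.    1.78 -1.83] w 0.0315 F [-0.8 -0.1 -5.3] M [-0.09  0.12  0.02]
shift cm [ 0.    0.07 -0.12] turn to level [-0.0001 -0.0001  0.    ]
```

Request:
apply_moves([
  [255,[0,0,0.05],[0,0,0]],
  [255,[0,0,0.1],[0,0,0]],
  [255,[0,0,0.15],[0,0,0]],
  [255,[0,0,0.2],[0,0,0]],
  [255,[0,0,0.2],[0,0,0]],
])

```text
time: 10.92
position: [0.4969, -0.2577, 0.199]
tcp_rot: [-0.437, -3.111, 0.0]
force: [0.4, 0.5, -4.6]
gripper_width: 0.0309
```

```bash
python3 -c "
from h import *
go([.497,-.257,.2022])
"
```

```text
t 10.92 pos [ 0.4969 -0.2577  0.199 ] yawY 74.03 q [-0.54 -0.02  1.39 -0.    1.78 -1.83] w 0.0309 F [ 0.4  0.5 -4.6] M [-0.21  0.2  -0.02]
shift cm [ 0.01  0.07 -0.32] turn to level [-0.     -0.0001  0.    ]
```

Request:
apply_moves([
  [255,[0,0,0.05],[0,0,0]],
  [255,[0,0,0.1],[0,0,0]],
  [255,[0,0,0.15],[0,0,0]],
  [255,[0,0,0.15],[0,0,0]],
])

```text
time: 11.25
position: [0.4969, -0.2577, 0.1975]
tcp_rot: [-0.437, -3.111, 0.0]
force: [-1.5, -1.4, -5.2]
gripper_width: 0.0314
```

```bash
python3 -c "
from h import *
go([.497,-.257,.1947])
im=viewer.get_image('scene');cv2.imwrite('pics/c8.png',cv2.resize(im[130:290,130:300,::-1],None,fx=3.5,fy=3.5,interpolation=cv2.INTER_CUBIC))
im=viewer.get_image('wrist');cv2.imwrite('pics/w8.png',im[:,:,::-1])
"
```

```text
t 11.25 pos [ 0.4969 -0.2577  0.1975] yawY 74.03 q [-0.54 -0.02  1.39 -0.    1.77 -1.83] w 0.0314 F [-1.5 -1.4 -5.2] M [-0.2   0.16  0.05]
shift cm [0.01 0.07 0.28] turn to level [-0. -0.  0.]
```

View pics/c8.png

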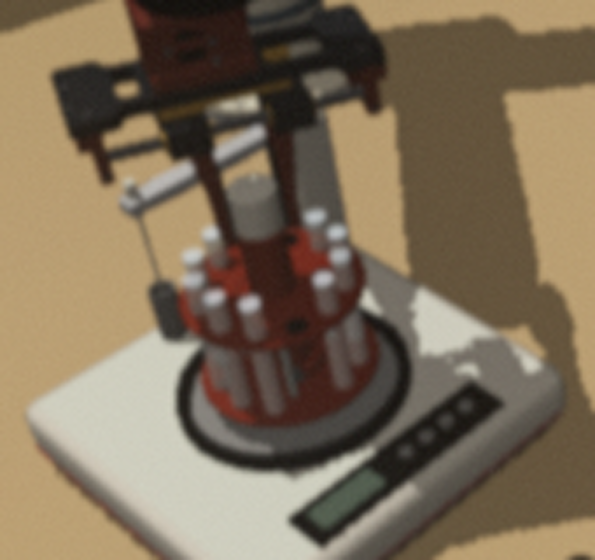

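View pics/w8.png

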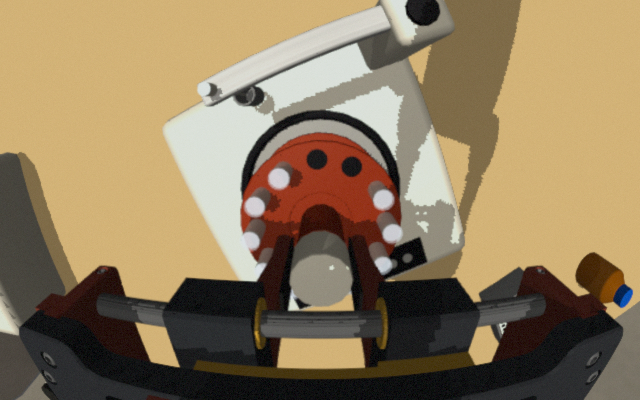

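The knob sits at the same pixels in the grip as before, (320,270), so it has not slipped. The foot is already about 5 mm below key-top height, so it appears to have met the key in line with a slot. I'll continue to home and verify by feel.

Request:
apply_moves([
  [255,[0,0,0.05],[0,0,0]],
  [255,[0,0,0.1],[0,0,0]],
  [255,[0,0,0.15],[0,0,0]],
  [255,[0,0,0.2],[0,0,0]],
  [255,[0,0,0.2],[0,0,0]],
])

```text
time: 11.77
position: [0.4969, -0.2577, 0.1955]
tcp_rot: [-0.437, -3.111, -0.0]
force: [-0.5, -0.4, -4.1]
gripper_width: 0.031
```

```bash
python3 -c "
from h import *
go([.497,-.257,.1947])
"
```

```text
t 11.77 pos [ 0.4969 -0.2577  0.1955] yawY 74.02 q [-0.54 -0.02  1.39 -0.    1.77 -1.83] w 0.031 F [-0.5 -0.4 -4.1] M [-0.2   0.21 -0.  ]
shift cm [0.01 0.07 0.08] turn to level [ 0.     -0.0001  0.    ]
```

Request:
apply_moves([
  [255,[0,0,0.04],[0,0,0]],
  [255,[0,0,0.08],[0,0,0]],
  [255,[0,0,0.12],[0,0,0]],
  [255,[0,0,0.12],[0,0,0]],
])

```text
time: 12.1
position: [0.4969, -0.2577, 0.1946]
tcp_rot: [0.437, 3.111, -0.0]
force: [-1.1, -1.2, -3.3]
gripper_width: 0.0316
```

```bash
python3 -c "
from h import *
go([.497,-.257,.1947])
"
```

```text
t 12.1 pos [ 0.4969 -0.2577  0.1946] yawY 74.03 q [-0.54 -0.02  1.4  -0.    1.77 -1.83] w 0.0316 F [-1.1 -1.2 -3.3] M [-0.18  0.18 -0.02]
shift cm [ 0.01  0.07 -0.01] turn to level [-0.0001  0.0002  0.    ]
```

Request:
apply_moves([
  [255,[0,0,0.03],[0,0,0]],
  [255,[0,0,0.06],[0,0,0]],
  [255,[0,0,0.06],[0,0,0]],
])

```text
time: 12.35
position: [0.497, -0.2577, 0.1945]
tcp_rot: [0.436, 3.11, -0.001]
force: [-2.1, 0.2, -0.9]
gripper_width: 0.0314
```

```bash
python3 -c "
from h import *
go([.497,-.257,.1947])
"
```

```text
t 12.35 pos [ 0.497  -0.2577  0.1945] yawY 74.03 q [-0.54 -0.02  1.4   0.    1.77 -1.83] w 0.0314 F [-2.1  0.2 -0.9] M [-0.02  0.35  0.04]
shift cm [ 0.02  0.07 -0.02] turn to level [-0.0002  0.0009  0.    ]
```

Request:
apply_moves([
  [255,[0,0,0.04],[0,0,0]],
  [255,[0,0,0.08],[0,0,0]],
  [255,[0,0,0.08],[0,0,0]],
  [255,[0,0,0.08],[0,0,0]],
])

```text
time: 12.68
position: [0.4971, -0.2578, 0.1945]
tcp_rot: [0.436, 3.109, -0.001]
force: [-3.0, 0.8, 5.9]
gripper_width: 0.0309
```

```bash
python3 -c "
from h import *
go([.497,-.257,.1947])
"
```

```text
t 12.68 pos [ 0.4971 -0.2578  0.1945] yawY 74.03 q [-0.54 -0.02  1.4   0.    1.77 -1.83] w 0.0309 F [-3.   0.8  5.9] M [ 0.1   0.53 -0.03]
shift cm [ 0.03  0.07 -0.02] turn to level [-0.0005  0.0018  0.    ]
```

It stops firmly at TCP z 0.1945. Home is predicted at 0.1947 and the key top at 0.2022, so it is on the flange. I'll ease off the pressure, let go and rise.

Request:
apply_moves([
  [255,[0,0,-0.08],[0,0,0]],
  [255,[0,0,-0.14],[0,0,0]],
  [255,[0,0,-0.14],[0,0,0]],
  [180,[0,0,-0.14],[0,0,0]],
  [140,[0,0,-0.14],[0,0,0]],
  [80,[0,0,-0.14],[0,0,0]],
  [60,[0,0,-0.14],[0,0,0]],
  [60,[0,0,-0.14],[0,0,0]],
  [60,[0,0,-0.14],[0,0,0]],
  [60,[0,0,-0.14],[0,0,0]],
  [60,[0,0,-0.14],[0,0,0]],
  [60,[0,0,-0.14],[0,0,0]],
])

```text
time: 13.68
position: [0.4969, -0.2577, 0.1944]
tcp_rot: [-0.436, -3.111, -0.0]
force: [0.2, -0.1, -0.4]
gripper_width: 0.0669
```

```bash
python3 -c "
from h import *
go([.497,-.257,.3])
"
```

```text
t 13.68 pos [ 0.4969 -0.2577  0.1944] yawY 74.03 q [-0.54 -0.02  1.4   0.    1.77 -1.83] w 0.0669 F [ 0.2 -0.1 -0.4] M [ 0.04 -0.03 -0.02]
shift cm [ 1.000e-02  7.000e-02 -1.056e+01] turn to level [ 0. -0.  0.]
```

Released. Now straight up, then back toward the robot's left so the top camera can see it.

Request:
apply_moves([
  [60,[0,0,-0.7],[0,0,0]],
  [60,[0,0,-2],[0,0,0]],
  [60,[0,0,-4],[0,0,0]],
  [60,[0,0,-7],[0,0,0]],
  [60,[0,0,-10],[0,0,0]],
  [60,[0,0,-12],[0,0,0]],
  [60,[0.5,1.5,-12],[0,0,0]],
  [60,[1.5,4.5,-12],[0,0,0]],
  [60,[2.5,7.5,-12],[0,0,0]],
  [60,[3.5,10.5,-12],[0,0,0]],
  [60,[4.5,13.5,-12],[0,0,0]],
  [60,[5.5,16.5,-12],[0,0,0]],
  [60,[6.5,19.5,-12],[0,0,0]],
  [60,[7.5,22,-12],[0,0,0]],
  [60,[8,24,-12],[0,0,0]],
  [60,[8,24,-12],[0,0,0]],
  [60,[8,24,-12],[0,0,0]],
])

```text
time: 15.1
position: [0.4857, -0.0039, 0.3148]
tcp_rot: [0.433, 3.111, -0.0]
force: [-0.4, -0.1, -0.5]
gripper_width: 0.0673
```

```bash
python3 -c "
from h import *
go([.497,-.257,.3])
im=viewer.get_image('scene');cv2.imwrite('pics/s9.png',im[:,:,::-1])
im2=viewer.get_image('top');cv2.imwrite('pics/t9.png',im2[:,:,::-1])
a=cv2.resize(im[130:290,130:300],None,fx=3.5,fy=3.5);b=cv2.resize(im2[200:330,330:480],None,fx=4,fy=4)
cv2.imwrite('pics/c9.png',a[:,:,::-1]);cv2.imwrite('pics/c10.png',b[:,:,::-1])
print('pred home knob top: scene',proj('scene',[.497,-.2575,.227]),'top',proj('top',[.497,-.2575,.227]),'if on key', proj('scene',[.497,-.2575,.2345]))
"
```

```text
t 15.1 pos [ 0.4857 -0.0039  0.3148] yawY 74.17 q [-0.08 -0.18  1.32 -0.    1.99 -1.37] w 0.0673 F [-0.4 -0.1 -0.5] M [-0.04 -0.01 -0.04]
shift cm [ -7.99 -24.05   1.49] turn to level [-0.0001  0.0006  0.    ]
pred home knob top: scene [201.71628291 184.70174144] top [423.6001311  265.23699161] if on key [201.04849429 181.89203037]
```

View pics/c9.png

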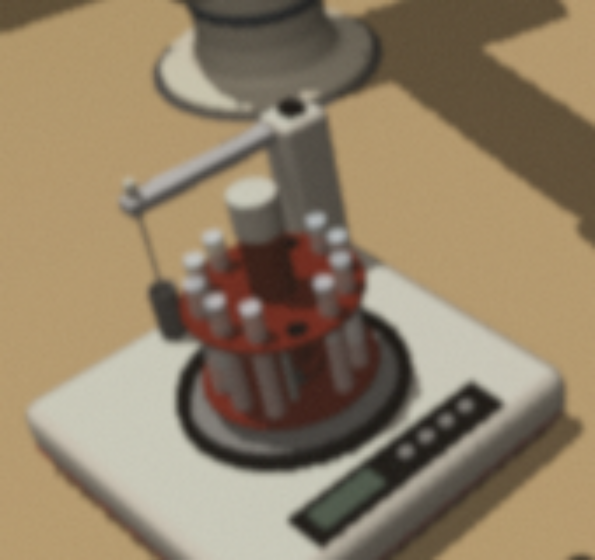

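View pics/t9.png

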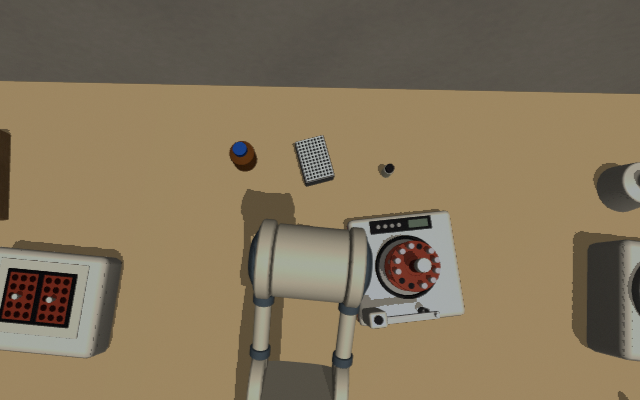

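The carousel stands upright inside the rim. Its knob top is at about (202,184) in the scene picture, where 184.7 is predicted for home and 181.9 if it were still on the key. The bottle, tip box and vial have not moved. Handing in.

```bash
python3 -c "
from h import *
print(job.hand_in())"
```

```text
the job is handed in; nothing more can be done
None
```

The carousel is fitted on the sample changer and fully home on the flange. The job is handed in at about 15 s of the 72 s allowed.

- **Fitting:** I gripped it by the knob, carried it clear of the tower, and lowered it squarely over the spindle with side forces of no more than about 1.5 N. No turn was needed, because one slot happened to be in line with the key and the foot went straight over it.
- **Home check:** It stopped firmly with the tool at 0.1945 m; I had predicted 0.1947 m for home and 0.2022 m for resting on the key. Easing it down peaked at about 11 N net. I did not do a twist test against the key.
- **Release check:** After letting go, the scene picture shows the knob top at about row 184, against 184.7 predicted for home and 181.9 for resting on the key. It stands upright inside the rim, and the bottle, tip box and vial are where they were.
- **Disagreements:**
  - The three cameras placed the spindle up to about 5 mm apart. I used a value between the overhead and wrist readings.
  - They also gave the key's angle as about -1° from above and -11° from the wrist. I did not resolve this, since no turn was needed.

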